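# Free the kinematic base and seat the stage top

### The arm

A 7-joint arm with a two-finger parallel gripper is mounted at the origin on the work surface. World frame = base frame: x ahead of the robot, y to its left, z up, the work surface at z = 0. Lengths are in mm, angles in rad, forces in N, time in s.
With the tool pointing down it reaches from about 400 to 875 mm from the base axis. Payload 19.3 kg.
Tool frame: the origin (TCP) lies midway between the tips of the shut fingers; the grasp point (between the pads) lies 19 mm behind it (robot.hold_point_z is the distance from the TCP to the grasp point, in mm); z points along the fingers, y is the line along which they close (so a half turn about z gives the same grasp; the last joint's range is limited). The gripper opens to 85 mm and grips with 20 to 120 N. Pads are 22 mm wide; open, the fingers measure 114 mm over their backs; the gripper's body (76 mm by 85 mm) begins 54 mm behind the grasp point. The pads swing forward as they close: fully open they stand 13 mm farther back than shut.
Start: joints at [-1.289, 0.521, -0.036, 1.599, 0.021, 1.021, -0.113], TCP at [215.386, 586.706, 231.291] pointing down, gripper open.
Joint ranges: [-2.91, 2.91], [-0.3, 2.13], [-1.5, 1.42], [0.17, 2.43], [-1.26, 4.41], [0.16, 1.93], [-2.52, 2.52]. Speed limits (rad/s): [1.89, 1.89, 2.39, 2.39, 3.01, 3.01, 3.01].

### API

Orientations are given as a unit quaternion [w, x, y, z].
In Python, from station import robot gives the robot as it stands. The module is installed in compiled form; this text tells all that it offers.
- The arm moves only by the tool send_rows, never from a script. Its argument "commands" is a list of rows, each a list of 2 entries, a list of its own where there are three numbers: the shift along the tool's x, y, z in cm, then the turn about the tool's z in degrees. A call has 1 to 20 rows; each row is the pose to reach, as a shift and turn from the pose commanded when the call began, along the tool's axes at that moment; what a row does not reach only later rows make up. A row lasts 1/10 s, in which the tool goes at most 50 mm and 8.59 degrees, less where a joint would pass 70% of its speed; a pose out of reach is approached as far as the arm can. A call with a gripper value outside its range is refused whole. "claw" is the finger opening in cm, from 0 to 8.54, set as the call begins (left out, the last holds). The fingers move at their own pace and stop on an object; "grip_force" is the grip in N (left out, the last holds). Time passes only in rows, so rows that repeat a pose let the fingers close. It gives the time, the measured TCP pose, the force, the opening and the grip force at its end, in the units of the state.
- robot.sense(): the state, without advancing time (a new reading comes with each control period).
- robot.read_camera(name): name is "side" or "top" or "wrist"; returns a dict with "frame" (480x640x3 uint8, red, green, blue), "z_map" (480x640 float32, mm along the optical axis (not along the pixel's ray), 0 where there is no reading), "K" (3x3 intrinsics, pixels), "camera_from_world" (4x4, takes a point from world to camera coordinates). Camera axes: x right, y down, z forward; pixel columns grow to the right and rows downward; lengths in mm; the calibration is good to about 2 mm. A picture is of the moment at which its call begins.
- robot.hand_in(): hands the job in; it is judged then, once.
The state is a dict: "t": time; "q": joint angles; "joint_velocities": joint speeds; "joint_efforts": joint torques, N m; "tool_pos": TCP position; "ee_rot": TCP orientation; "wrist_force": force on the tool from outside, world axes, zero at the start; "ft_torque": the same for the moment, N m; "opening": finger opening in mm; "finger_force": force on a finger pad.
Only numpy, scipy, OpenCV 4.12 (cv2) and the standard library are available. Lean on these libraries where they do the work, as an engineer would, in place of code of your own. Each camera call takes 0.05 s, during which the arm holds its last target. There are 200 camera calls.

### The job

Pull the yellow transit bar up out of the two spring clips on the kinematic base and lay it down in the cardboard tray without dropping it. Then lower the aluminium stage top on to the base, again without dropping it, so that its three ball feet are fully home in their seats, the red-marked foot in the red-ringed cone, and let go of it. Leave the other things on the bench where they are.

Things in the scene. Friction and masses are not known exactly. Their poses are not given: they have to be found in the camera images.
- kin_base: kinematic base, fixed: round dark steel plate 200 mm across, 14 mm thick, with three bright seats on a circle of 80 mm radius and two black spring clips between them. Origin: centre of its underside, on the bench; z up. Seen from above the cone (red ring round it) is at +x, the V groove at +120 deg (anticlockwise), the flat pad at -120 deg. Oiled, slippery seats (friction about 0.15)
- seat_cone (a point): where the centre of the red foot's ball is when home in the cone, 38 mm above the bench. Cone: 45 deg walls, mouth 24 mm across, in a round block 34 mm across whose top is 36 mm above the bench. A ball lowered within 4 mm of the middle slides home by itself once let go
- seat_groove (a point): where the centre of the left foot's ball is when home in the groove, 38 mm above the bench. V groove running towards the cone: 45 deg walls, 24 mm wide at the top, in a block 34 mm wide and 38 mm long, top 36 mm above the bench
- seat_flat (a point): where the centre of the right foot's ball is when home on the flat pad, 38 mm above the bench. Pad 34 mm across, top 28 mm above the bench
- clip_mid (a point): point on the base's axis 42 mm above the bench, midway between the two C-shaped clips, which open upwards and stand at x = -40 and +40 mm in the base's frame. Each is 16 mm long in x, 50 mm wide and 56 mm high above the bench. They grip the bar's sides; pulled straight up it meets some 6 to 16 N over the first 13 mm (its weight included), then they snap open and let go
- transit_bar: yellow bar, cylinder 40 mm in diameter, 110 mm long, about 0.22 kg. Origin at its middle, x along its axis. At the start it lies in both clips along the base's x axis, its middle over the base's centre, 42 mm above the bench, in the way of the stage top. The middle 60 mm of it, between the clips, is free to grip from above
- stage_top: stage top, about 0.7 kg: aluminium disc 190 mm across on three ball feet, in its middle a hexagonal steel boss to grip, 44 mm across flats, two of which face +x and -x. Origin: on its axis, level with the balls' undersides (on the bench at the start, 28 mm above it when home), z up. Disc from z = 30 to 38 mm, boss to 78 mm. Red foot at +x. Home: same axis and same x direction as the base
- foot_red (a point): centre of the ball (20 mm across) of the foot with the red stem and a red spot 24 mm across on the disc above it; 80 mm from the axis, 10 mm above the stage top's origin; it goes into the cone
- foot_left (a point): centre of the like ball of the foot 120 deg anticlockwise (from above) of the red one; it goes into the groove
- foot_right (a point): centre of the like ball of the foot 120 deg clockwise of the red one; it goes on the flat pad
- tray: open cardboard tray, fixed to the bench, 170 mm (x) by 130 mm (y), 40 mm high, walls and floor 5 mm thick. Origin: centre of its underside, z up. Lying in it, the bar's middle is 25 mm above the bench
- housing: bystander: flanged steel ring 128 mm across, 55 mm high, origin at the centre of its underside
- hex_keys: bystander: set of hex keys in a black holder, about 120 mm long (x) and 40 mm high, origin at the centre of its underside
- wrench: bystander: flat steel spanner 180 mm long (x), 8 mm thick, origin at the centre of its underside
Things that resemble listed ones, but are neither listed nor needed, are in the scene too. Leave any green look-alike of the kin_base alone.

How it is judged (in metres and radians):
On the way, in this order (a step that is already met when the one before it is completed fails the run):
1. the transit bar is clear of the clips, lifted well above the base (z of transit_bar in the frame of kin_base above 0.075 m), for 0.1 s.
2. the transit bar lies in the tray, let go and at rest (z of transit_bar in the frame of tray below 0.032 m and x of transit_bar in the frame of tray between -0.06 and 0.06 m and y of transit_bar in the frame of tray between -0.05 and 0.05 m and linear speed of transit_bar below 0.02 m/s and contact force between transit_bar and the fingers below 0.05 N), for 0.2 s.
At the end, for the whole second after the job is handed in: The stage top rests released and still on the base, the centre of its red ball within 3 mm of home in the cone, those of the left and right balls within 4 mm of home in groove and flat; the bar lies flat in the tray (middle below 32 mm), released and still (all of step 2 and distance between foot_red and seat_cone below 0.003 m and distance between foot_left and seat_groove below 0.004 m and distance between foot_right and seat_flat below 0.004 m and linear speed of stage_top below 0.01 m/s and angular speed of stage_top below 0.05 rad/s and contact force between stage_top and the fingers below 0.05 N); the robot touches nothing.
It fails at once if the transit bar is dropped (falls freely, faster than 0.5 m/s, that is from more than about 13 mm) (contact force between transit_bar and the fingers below 0.01 N and linear speed of transit_bar above 0.5 m/s).
It fails at once if the stage top is dropped (falls freely, faster than 0.5 m/s, that is from more than about 13 mm) (contact force between stage_top and the fingers below 0.01 N and linear speed of stage_top above 0.5 m/s).
It fails at once if the flanged housing is moved more than 20 mm (distance of housing from where it was at the start of the episode above 0.02 m).
It fails at once if the hex key set is moved more than 20 mm (distance of hex_keys from where it was at the start of the episode above 0.02 m).
It fails at once if the spanner is moved more than 20 mm (distance of wrench from where it was at the start of the episode above 0.02 m).
It also fails if it takes over 67 s, if anything falls off the work surface, if the arm or the gripper's body presses on something with over 40 N, if the wrist force passes 120 N, or if a joint passes its speed limit or range.

## Working session

There is one attempt and no reset: what is moved stays moved. The work goes in short steps, Python scripts to look and compute and a tool call to move; the robot and the scene stay as the last step left them, time stands still between calls to the robot, and variables do not carry over. Pictures are saved under pics/ and viewed, at most 12 in all, crops included, and the job is handed in when it is done.

Besides the shell and the picture viewer there is one more tool, called after "Request:" as a command line: name --argument value ..., lists and objects as JSON in quotes. send_rows: Moves the arm, as the interface text tells. Its arguments: {"type":"object","properties":{"commands":{"type":"array"},"claw":{"type":"number"},"grip_force":{"type":"number"}},"required":["commands"]}

```bash
mkdir -p pics; cat > h.py <<'E'
import numpy as np,cv2,pickle
from station import robot
def snap(n,tag):
    c=robot.read_camera(n); pickle.dump(c,open(f'{tag}.pkl','wb')); cv2.imwrite(f'pics/{tag}.png',c['frame'][:,:,::-1]); return c
def load(t): return pickle.load(open(f'{t}.pkl','rb'))
def px(c,u,v,z=None,h=None):
    "world point at pixel: depth z_map, or given plane height h"
    T=np.linalg.inv(c['camera_from_world']); r=np.linalg.inv(c['K'])@[u,v,1]
    if h is None:
        d=z or np.median([a for a in c['z_map'][int(v)-1:int(v)+2,int(u)-1:int(u)+2].ravel() if a>0]); return T[:3,:3]@(r*d)+T[:3,3]
    w=T[:3,:3]@r; return T[:3,3]+w*(h-T[2,3])/w[2]
def proj(c,p):
    q=c['K']@(c['camera_from_world']@[*p,1])[:3]; return q[:2]/q[2]
E
python3 - <<'E'
from h import *
for n in('top','side','wrist'): snap(n,n+'0')
s=robot.sense();print(s)
a=[cv2.imread(f'pics/{n}0.png') for n in('top','side')]
c=load('top0');print(c['K'],c['camera_from_world']);print(load('side0')['camera_from_world'])
E
```

```text
{'t': 0.15, 'q': array([-1.28920418,  0.52185985, -0.03627516,  1.59984215,  0.02120497,
        1.02111444, -0.11282186]), 'joint_velocities': array([ 1.19330635e-03, -6.59113319e-04,  3.87177465e-06, -1.59748007e-03,
        1.07781289e-03, -7.03280192e-05, -2.24867095e-04]), 'joint_efforts': array([ 2.64000875e-03, -9.27391505e+01,  1.98062070e+00, -3.70053399e+01,
        1.78688363e-02,  6.37120203e-03,  5.88106263e-05]), 'tool_pos': array([215.33729122, 586.47678762, 230.88179083]), 'ee_rot': array([-3.06198608e-05,  1.75028612e-01,  9.84563258e-01, -4.18453912e-04]), 'wrist_force': array([ 0.97396095, -0.22234924, -0.25065559]), 'ft_torque': array([-0.02876686, -0.01113186, -0.02494453]), 'finger_force': 0.0, 'opening': 85.60928880832914}
[[611.26366017   0.         320.36670691]
 [  0.         611.26366017 244.34673959]
 [  0.           0.           1.        ]] [[-8.27865422e-02 -9.96567286e-01  1.82993815e-04  4.07032576e+01]
 [-9.69861200e-01  8.05257946e-02 -2.29967062e-01  5.71680062e+02]
 [ 2.29162915e-01 -1.92156565e-02 -9.73198395e-01  1.12717017e+03]
 [ 0.00000000e+00  0.00000000e+00  0.00000000e+00  1.00000000e+00]]
[[ 7.40895905e-01 -6.71234677e-01 -2.27434687e-02 -4.28574793e+02]
 [-3.51783997e-01 -3.59000386e-01 -8.64503755e-01  2.47029854e+02]
 [ 5.72119985e-01  6.48508081e-01 -5.02111534e-01  8.04044009e+02]
 [ 0.00000000e+00  0.00000000e+00  0.00000000e+00  1.00000000e+00]]
```

View pics/top0.png

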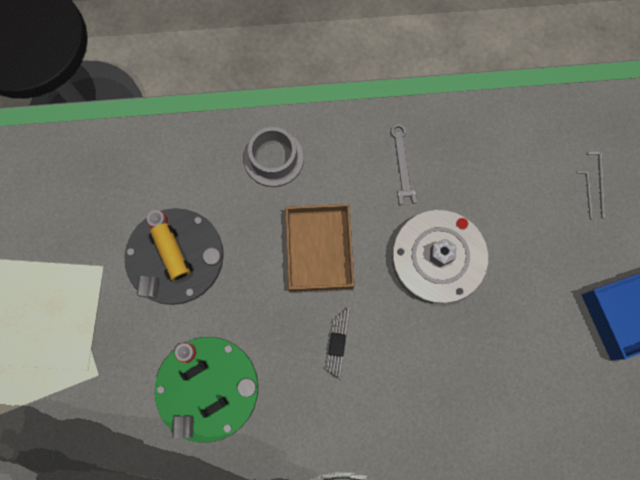

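View pics/side0.png

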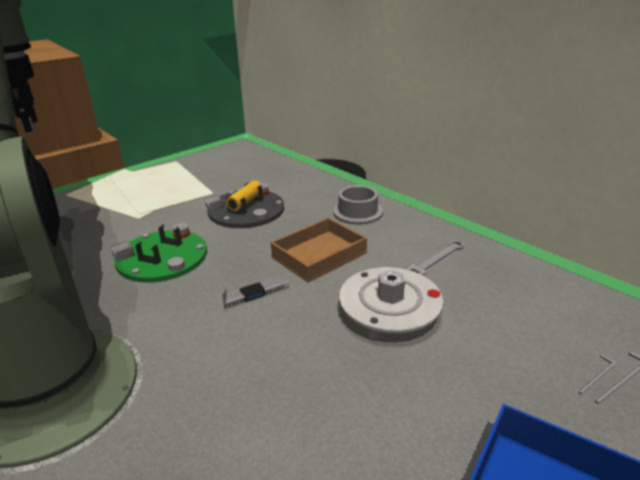

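The top view shows the dark base at about (174,255), with the yellow bar running (162,228)-(182,275), the red cone at (157,218), the groove at (148,287) and the flat at (211,256). The tray is at (320,248). The stage is at (440,256), with its red spot at (462,224). There are two candidate bases: the green one at (206,388) is the look-alike, and the dark one at (174,255), which holds the bar, fits the description. The side view agrees. I'll confirm it in an enlarged crop.

```bash
python3 - <<'E'
from h import *
a=cv2.imread('pics/top0.png')
k=lambda x,y:cv2.resize(a[y:y+110,x:x+110],(550,550),interpolation=cv2.INTER_CUBIC)
b=cv2.resize(np.hstack([a[200:310,120:230],a[200:310,385:495]]),(800,400),interpolation=cv2.INTER_CUBIC)
cv2.imwrite('pics/crop1.png',b)
c=load('top0')
for n,u,v in [('bar',172,250),('cone',157,218),('flat',211,256),('traymid',320,248),('boss',444,252),('red',462,224),('plate',195,275),('bench',250,350)]: print(n,px(c,u,v).round(1))
# tray corners at rim h=40
for u,v in [(285,206),(350,205),(354,289),(289,291)]: print(px(c,u,v,h=40).round(1))
E
```

```text
bar [587.4 283.9  59.9]
cone [664.6 319.7  28.4]
flat [576.2 213.3  28.9]
traymid [580.1  -6.6   4.3]
boss [ 535.5 -242.7   78.5]
red [ 597.4 -294.6   41.3]
plate [543.2 249.7  13.4]
bench [ 3.857e+02  1.489e+02 -2.000e-01]
[664.9  57.6  40. ]
[656.1 -74.   40. ]
[484.1 -65.6  40. ]
[490.7  61.9  40. ]
```

View pics/crop1.png

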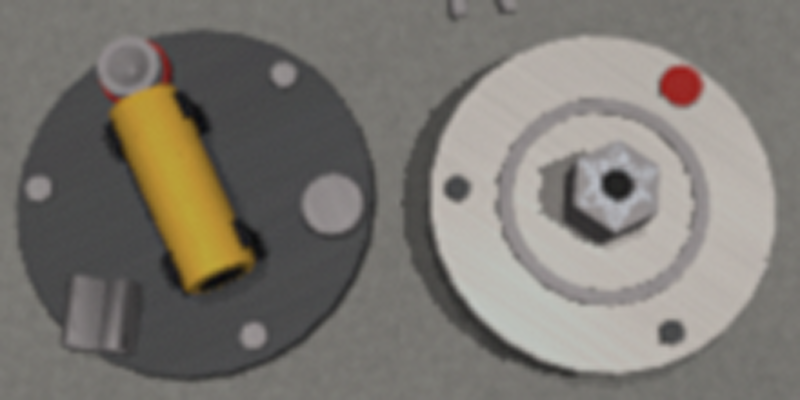

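```bash
cat >> h.py <<'E'
def fit(M,P):
    M=np.array(M,float)@[1,1j]; P=np.array(P)[:,:2]@[1,1j]
    a=np.vdot(M-M.mean(),P-P.mean()); r=a/abs(a); t=P.mean()-r*M.mean()
    print('fit xy',t.real.round(1),t.imag.round(1),'yaw',np.degrees(np.angle(r)).round(2),'res',abs(P-r*M-t).round(1)); return t,r
S=[(80,0),(-40,69.28),(-40,-69.28)]
E
python3 - <<'E'
from h import *
c=load('top0'); g=lambda x,y,ox:(ox+x/3.636-.4,200+y/3.636-.4) if x<400 else (385-110+x/3.636-.4,200+y/3.636-.4)
P=[px(c,*g(131,67,120),h=36),px(c,*g(102,314,120),h=36),px(c,*g(332,204,120),h=28)]
print(np.round(P,1));fit(S,P)
P=[px(c,*g(681,86,0),h=38),px(c,*g(457,188,0),h=38),px(c,*g(671,332,0),h=38)]
fit(S,P); print('boss',px(c,*g(618,184,0),h=78))
# bar ends/plate ellipse
f=c['frame'].astype(int); T=np.linalg.inv(c['camera_from_world'])
v,u=np.mgrid[0:480,0:640]; z=c['z_map']; r=np.einsum('ij,jhw->ihw',np.linalg.inv(c['K']),np.stack([u,v,np.ones_like(u)]))*z
X=np.einsum('ij,jhw->hwi',T[:3,:3],r)+T[:3,3]
np.save('X.npy',X)
def circ(m,n):
    q=X[m][:,:2].astype(np.float32); print(n,len(q),cv2.minEnclosingCircle(q),np.median(X[m][:,2]))
reg=lambda cx,cy,R:np.hypot(X[...,0]-cx,X[...,1]-cy)<R
circ(reg(585,280,130)&(X[...,2]>9)&(X[...,2]<18),'plate')
circ(reg(535,-245,120)&(X[...,2]>33)&(X[...,2]<43),'disc')
circ(reg(535,-245,60)&(X[...,2]>74)&(X[...,2]<83),'boss')
m=reg(585,280,100)&(f[...,0]>f[...,2]+70)&(f[...,1]>f[...,2]+40)&(X[...,2]>48)
q=X[m][:,:2].astype(np.float32);print('bar',len(q),cv2.minAreaRect(q),X[m][:,2].max())
m=(abs(X[...,0]-574)<110)&(abs(X[...,1]+5)<90)&(X[...,2]>33)&(X[...,2]<46)
print('tray',cv2.minAreaRect(X[m][:,:2].astype(np.float32)))
E
```

```text
[[662.5 320.6  36. ]
 [524.4 339.2  36. ]
 [577.  213.6  28. ]]
fit xy 588.0 291.1 yaw 22.14 res [0.8 1.1 1.7]
fit xy 538.6 -244.0 yaw -39.99 res [0.1 0.1 0.1]
boss [ 539.00324454 -244.39687834   78.        ]
plate 4662 ((587.6380004882812, 294.1602478027344), 101.64075469970703) 14.393343705567986
disc 6046 ((538.0361938476562, -243.9088897705078), 95.21453094482422) 38.17693572393557
boss 432 ((538.6657104492188, -243.52877807617188), 25.329666137695312) 77.84522572026788
bar 1013 ((588.8748779296875, 291.9263000488281), (112.26476287841797, 37.683265686035156), 21.367774963378906) 69.54495023412983
tray ((576.97509765625, -4.496551513671875), (129.97146606445312, 171.45677185058594), 88.05500793457031)
```

```bash
cat >> h.py <<'E'
from scipy.spatial.transform import Rotation as Ro
def go(xyz,yaw):
    "row for TCP xyz (mm), yaw of tool x (deg)"
    s=robot.sense(); w,x,y,z=s['ee_rot']; R=Ro.from_quat([x,y,z,w]).as_matrix()
    y0=np.degrees(np.arctan2(R[1,0],R[0,0])); d=R.T@(np.array(xyz)-s['tool_pos'])/10
    print('t',s['t'],'pos',s['tool_pos'].round(1),'yaw',y0.round(2),'row',d.round(2),'turn',round(-((yaw-y0+180)%360-180),2),'F',s['wrist_force'].round(1),'open',round(s['opening'],1))
E
python3 -c "
from h import *
go((588.3,291.6,170),202)"
```

```text
t 0.15 pos [215.3 586.5 230.9] yaw 159.84 row [-45.17 -14.82   6.1 ] turn -42.16 F [ 1.  -0.2 -0.3] open 85.6
```

Request:
send_rows --commands '[[[-6, -2, 1], -6], [[-11, -3.6, 2], -12], [[-16, -5.2, 3], -18], [[-21, -6.9, 4], -24], [[-26, -8.5, 5], -30], [[-31, -10.2, 6.1], -36], [[-36, -11.8, 6.1], -42.2], [[-40, -13.1, 6.1], -42.2], [[-43, -14.1, 6.1], -42.2], [[-45.2, -14.8, 6.1], -42.2], [[-45.2, -14.8, 6.1], -42.2], [[-45.2, -14.8, 6.1], -42.2], [[-45.2, -14.8, 6.1], -42.2]]'

```text
t: 1.45
tool_pos: [587.8, 293.0, 170.2]
ee_rot: [-0.0, -0.192, 0.981, 0.0]
wrist_force: [-1.8, -0.7, 0.3]
opening: 85.5
finger_force: 0.0
```

```bash
python3 -c "
from h import *
c=snap('wrist','w1')
go((588.3,291.6,25),202)
for n,p in [('cone',(80,0,36)),('groove',(-40,69.3,36)),('flat',(-40,-69.3,28)),('bar',(0,0,62))]:
    a=np.radians(22); print(n,proj(c,(588.3+p[0]*np.cos(a)-p[1]*np.sin(a),291.6+p[0]*np.sin(a)+p[1]*np.cos(a),p[2])).round(1))
"
```

```text
t 1.5 pos [587.8 293.1 170.3] yaw -157.86 row [ 0.   -0.17 14.53] turn 0.14 F [-0.5  0.2 -0.3] open 85.1
cone [317.5 320.4]
groove [410.2 175.8]
flat [227.2 174.3]
bar [317.1 236.5]
```

View pics/w1.png

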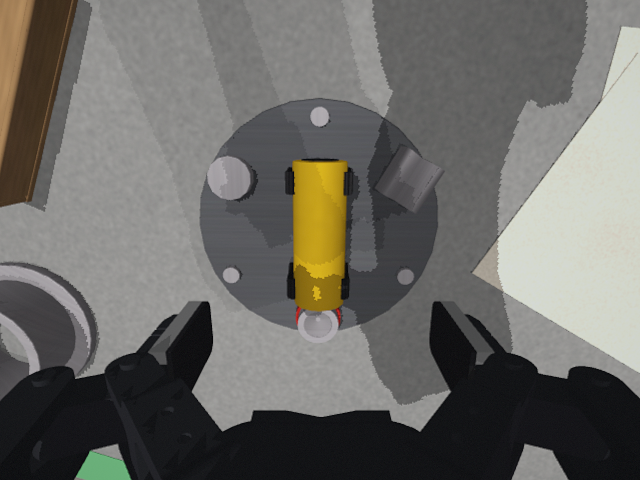

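The wrist view shows the cone mouth at (319,322), the groove block at (409.5,178), the flat at (230,178) and the bar's centreline at u=320. The predictions were within about 3 px. I'll refine the pose and descend.

```bash
python3 -c "
from h import *
c=load('w1')
fit(S,[px(c,319,322,h=36),px(c,409.5,178,h=36),px(c,230,178,h=28)])
print(px(c,320,235,h=62), px(c,320,235), px(c,230,178),px(c,319,337), px(c,320,162,h=62),px(c,319,308,h=62))"
```

```text
fit xy 589.8 293.2 yaw 22.36 res [0.5 1.1 1.3]
[586.54529664 293.07267579  62.        ] [586.20766805 292.93693797  63.34726576] [578.7908525  215.47200539  29.23446531] [675.91629187 328.40374799  37.02702104] [539.59495484 274.01982881  62.        ] [639.4435346  313.72869744  62.        ]
```

Request:
send_rows --commands '[[[-0.1, -0.1, 3], 0], [[-0.1, -0.1, 6], 0], [[-0.1, -0.1, 9], 0], [[-0.1, -0.1, 11.5], 0], [[-0.1, -0.1, 13.5], 0], [[-0.1, -0.1, 14.4], 0], [[-0.1, -0.1, 14.4], 0], [[-0.1, -0.1, 14.4], 0]]'

```text
t: 2.3
tool_pos: [590.2, 292.1, 27.3]
ee_rot: [0.0, -0.191, 0.982, 0.0]
wrist_force: [0.5, 0.4, -0.4]
opening: 85.2
finger_force: 0.0
```

Request:
send_rows --commands '[[[0, 0, 0], 0], [[0, 0, 0], 0], [[0, 0, 0], 0], [[0, 0, 0], 0], [[0, 0, 0], 0], [[0, 0, 0], 0], [[0, 0, 0], 0], [[0, 0, 0], 0]]' --claw 3.0 --grip_force 60

```text
t: 3.1
tool_pos: [590.2, 291.6, 27.1]
ee_rot: [0.0, -0.191, 0.982, 0.0]
wrist_force: [-2.0, -0.4, 9.4]
opening: 38.2
finger_force: 59.1
```

Request:
send_rows --commands '[[[0, 0, 0], 0], [[0, 0, -0.3], 0], [[0, 0, -0.6], 0], [[0, 0, -0.9], 0], [[0, 0, -1.2], 0], [[0, 0, -1.5], 0], [[0, 0, -1.8], 0], [[0, 0, -2.2], 0], [[0, 0, -2.6], 0], [[0, 0, -3], 0]]' --grip_force 80

```text
t: 4.1
tool_pos: [590.1, 292.0, 57.0]
ee_rot: [0.0, -0.191, 0.982, 0.0]
wrist_force: [0.2, -0.4, -0.6]
opening: 37.8
finger_force: 84.1
```

```bash
python3 -c "
from h import *
c=snap('side','s1'); snap('wrist','w2')
a=cv2.imread('pics/s1.png')[140:260,170:330]; b=cv2.imread('pics/w2.png')
cv2.imwrite('pics/c2.png',np.hstack([cv2.resize(a,(400,300)),cv2.resize(b,(400,300))]))
go((575,-4.5,140),178)"
```

```text
t 4.2 pos [590.3 291.9  57.2] yaw -157.95 row [ 12.54 -26.9   -8.3 ] turn 24.05 F [-0.4  0.1 -1.4] open 37.8
```

View pics/c2.png

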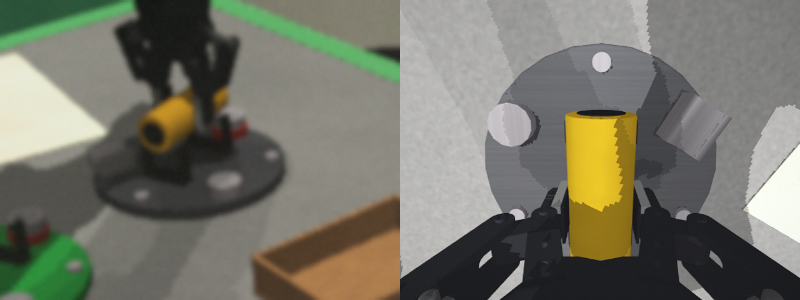

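The side and wrist views show the bar clear of the clips, held level between the fingers. Next I lift it and carry it to the tray.

Request:
send_rows --commands '[[[0, 0, -3], 0], [[0, 0, -6], 0], [[0.6, -1.3, -8], 3], [[2, -4.3, -8.3], 7], [[4, -8.6, -8.3], 12], [[6, -12.9, -8.3], 17], [[8, -17.2, -8.3], 22], [[10, -21.5, -8.3], 24], [[11.5, -24.7, -8.3], 24], [[12.3, -26.4, -8.3], 24], [[12.5, -26.9, -8.3], 24], [[12.5, -26.9, -8.3], 24], [[12.5, -26.9, -8.3], 24]]'

```text
t: 5.5
tool_pos: [575.2, -3.4, 139.3]
ee_rot: [0.0, 0.016, 1.0, 0.0]
wrist_force: [0.4, -0.2, -2.0]
opening: 37.9
finger_force: 84.1
```

```bash
python3 -c "
from h import *
c=snap('top','t2'); go((576,-4.5,42),178)
a=c['frame'][180:320,250:390,::-1]; cv2.imwrite('pics/t2c.png',cv2.resize(a,(560,560)))"
```

```text
t 5.55 pos [575.2  -3.2 139.3] yaw 178.14 row [-0.09 -0.13  9.73] turn 0.14 F [ 0.7  0.2 -1.1] open 37.8
```

View pics/t2c.png

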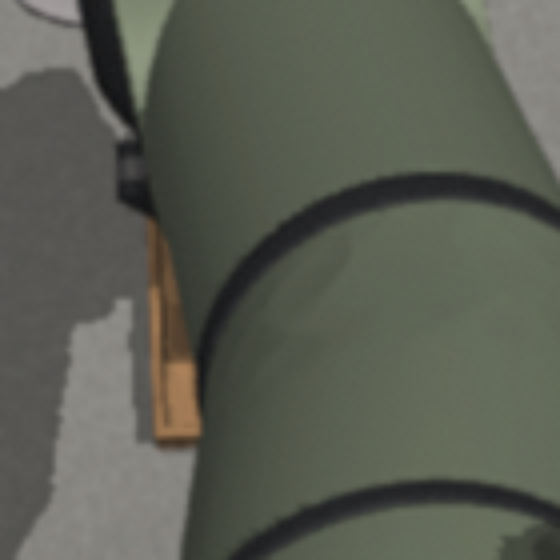

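The arm hides the tray in this view, but the TCP is over its centre. I'll lower the bar until the force shows contact.

Request:
send_rows --commands '[[[-0.1, -0.1, 2.5], 0], [[-0.1, -0.1, 5], 0], [[-0.1, -0.1, 7], 0], [[-0.1, -0.1, 8.3], 0], [[-0.1, -0.1, 9], 0], [[-0.1, -0.1, 9.4], 0], [[-0.1, -0.1, 9.6], 0], [[-0.1, -0.1, 9.7], 0], [[-0.1, -0.1, 9.7], 0], [[-0.1, -0.1, 9.7], 0]]'

```text
t: 6.55
tool_pos: [576.3, -5.8, 42.7]
ee_rot: [0.0, 0.017, 1.0, 0.0]
wrist_force: [0.4, 0.1, -1.4]
opening: 37.5
finger_force: 84.1
```

Request:
send_rows --commands '[[[0, 0, 0.1], 0], [[0, 0, 0.1], 0]]'

```text
t: 6.75
tool_pos: [576.0, -5.9, 41.3]
ee_rot: [0.0, 0.017, 1.0, -0.0]
wrist_force: [0.2, 0.4, -1.8]
opening: 37.4
finger_force: 84.1
```

Request:
send_rows --commands '[[[0, 0, 0.1], 0], [[0, 0, 0.1], 0]]'

```text
t: 6.95
tool_pos: [576.0, -5.8, 40.2]
ee_rot: [-0.0, 0.017, 1.0, 0.0]
wrist_force: [-0.3, -0.9, -1.3]
opening: 37.5
finger_force: 84.1
```

Request:
send_rows --commands '[[[0, 0, 0.1], 0], [[0, 0, 0.1], 0]]'

```text
t: 7.15
tool_pos: [576.0, -5.8, 39.2]
ee_rot: [-0.0, 0.017, 1.0, -0.0]
wrist_force: [0.2, 0.3, -1.8]
opening: 38.0
finger_force: 84.1
```

Request:
send_rows --commands '[[[0, 0, 0.1], 0], [[0, 0, 0.1], 0]]'

```text
t: 7.35
tool_pos: [576.0, -5.8, 38.2]
ee_rot: [-0.0, 0.017, 1.0, -0.0]
wrist_force: [0.5, 0.4, -1.3]
opening: 37.9
finger_force: 84.1
```

Request:
send_rows --commands '[[[0, 0, 0.1], 0], [[0, 0, 0.1], 0]]'

```text
t: 7.55
tool_pos: [576.0, -5.8, 37.2]
ee_rot: [-0.0, 0.017, 1.0, -0.0]
wrist_force: [-1.0, 0.2, -1.7]
opening: 37.6
finger_force: 84.1
```

Request:
send_rows --commands '[[[0, 0, 0.1], 0], [[0, 0, 0.2], 0]]'

```text
t: 7.75
tool_pos: [576.0, -5.8, 35.2]
ee_rot: [0.0, 0.017, 1.0, -0.0]
wrist_force: [-0.1, 0.3, -2.0]
opening: 37.6
finger_force: 84.1
```

Request:
send_rows --commands '[[[0, 0, 0.1], 0], [[0, 0, 0.2], 0]]'

```text
t: 7.95
tool_pos: [576.0, -5.8, 33.2]
ee_rot: [-0.0, 0.017, 1.0, -0.0]
wrist_force: [0.2, 1.0, -1.8]
opening: 37.5
finger_force: 84.1
```

```bash
python3 -c "
from h import *
c=load('w2'); f=c['frame'].astype(int)
T=np.linalg.inv(c['camera_from_world'])
m=(f[...,0]>f[...,2]+70)&(f[...,1]>f[...,2]+40); v,u=np.nonzero(m)
P=(np.linalg.inv(c['K'])@np.stack([u,v,np.ones(len(u))])*c['z_map'][m]); P=(T[:3,:3]@P).T+T[:3,3]
print('bar top at w2 (tcp z 57.2)',np.percentile(P[:,2],[50,90,98]))
go((576,-6,30),178)"
```

```text
bar top at w2 (tcp z 57.2) [91.0504249  93.15624332 93.85435492]
t 7.95 pos [576.   -5.8  33.2] yaw 178.04 row [-0.   -0.02  0.32] turn 0.04 F [ 0.2  1.  -1.8] open 37.5
```

```bash
cat >> h.py <<'E'
def cloud(c,m):
    T=np.linalg.inv(c['camera_from_world']); v,u=np.nonzero(m)
    P=(np.linalg.inv(c['K'])@np.stack([u,v,np.ones(len(u))])*c['z_map'][m]); return (T[:3,:3]@P).T+T[:3,3]
E
python3 -c "
from h import *
c=snap('wrist','w3'); f=c['frame'].astype(int)
m=(f[...,0]>f[...,2]+70)&(f[...,1]>f[...,2]+40)&(f[...,1]>.65*f[...,0]); P=cloud(c,m)
print(len(P),np.percentile(P[:,2],[2,50,90,98]))
s=snap('side','s3')
a=cv2.imread('pics/s3.png')[190:290,250:383]; b=cv2.imread('pics/w3.png')
cv2.imwrite('pics/c3.png',np.hstack([cv2.resize(a,(400,300)),cv2.resize(b,(400,300))]))"
```

```text
45870 [ 5.04291874 57.75017903 68.37845951 69.25607097]
```

View pics/c3.png

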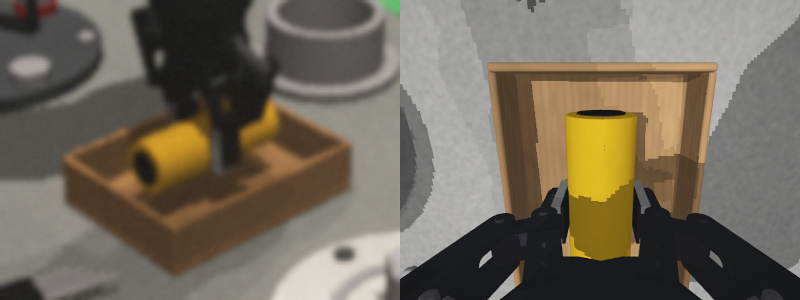

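The bar is still about 23 mm above its resting height, because I had the sign of its offset from the TCP wrong: the bar's centre sits about 15 mm above the TCP. I'll keep lowering.

Request:
send_rows --commands '[[[0, 0, 0.8], 0], [[0, 0, 1.5], 0], [[0, 0, 1.8], 0], [[0, 0, 2.0], 0], [[0, 0, 2.1], 0], [[0, 0, 2.1], 0]]'

```text
t: 8.65
tool_pos: [576.1, -5.8, 12.2]
ee_rot: [-0.0, 0.017, 1.0, -0.0]
wrist_force: [0.0, -0.3, -1.7]
opening: 37.8
finger_force: 84.1
```

Request:
send_rows --commands '[[[0, 0, 0.1], 0], [[0, 0, 0.1], 0]]'

```text
t: 8.85
tool_pos: [576.1, -5.8, 11.4]
ee_rot: [0.0, 0.017, 1.0, -0.0]
wrist_force: [1.0, 0.3, -1.4]
opening: 38.1
finger_force: 84.1
```

Request:
send_rows --commands '[[[0, 0, 0.1], 0], [[0, 0, 0.1], 0]]'

```text
t: 9.05
tool_pos: [576.2, -5.8, 10.4]
ee_rot: [0.0, 0.017, 1.0, -0.0]
wrist_force: [-0.5, -0.8, 1.9]
opening: 37.5
finger_force: 84.4
```

Request:
send_rows --commands '[[[0, 0, 0.05], 0], [[0, 0, 0.05], 0]]'

```text
t: 9.25
tool_pos: [576.2, -5.8, 10.3]
ee_rot: [0.0, 0.017, 1.0, -0.0]
wrist_force: [-2.9, -0.2, 10.2]
opening: 37.4
finger_force: 85.4
```

Request:
send_rows --commands '[[[0, 0, 0], 0], [[0, 0, 0], 0], [[0, 0, 0], 0], [[0, 0, 0], 0], [[0, 0, 0], 0]]' --claw 5.6

```text
t: 9.75
tool_pos: [576.0, -5.9, 9.7]
ee_rot: [-0.0, 0.017, 1.0, -0.0]
wrist_force: [0.4, 0.2, 0.5]
opening: 55.8
finger_force: 0.0
```

Request:
send_rows --commands '[[[0, 0, -0.5], 0], [[0, 0, -1.5], 0], [[0, 0, -3], 0], [[0, 0, -6], 0], [[0, 0, -9.5], 0], [[0, 0, -13], 0], [[0, 0, -16], 0], [[0, 0, -18], 0]]'

```text
t: 10.55
tool_pos: [576.6, -5.9, 193.6]
ee_rot: [0.002, 0.017, 1.0, 0.0]
wrist_force: [-0.4, 0.3, -0.2]
opening: 56.2
finger_force: 0.0
```

```bash
python3 -c "
from h import *
c=snap('wrist','w4'); f=c['frame'].astype(int)
m=(f[...,0]>f[...,2]+70)&(f[...,1]>f[...,2]+40)&(f[...,1]>.65*f[...,0]); P=cloud(c,m)
P=P[P[:,2]>25]
print(len(P),np.percentile(P[:,2],[2,50,98]),cv2.minAreaRect(P[:,:2].astype(np.float32)))
s=robot.sense();print(s['q'])
for y in (140,200,260): go((538.4,-244,160),y)"
```

```text
7061 [31.01297664 42.55977399 46.73793249] ((579.6651000976562, -3.5621185302734375), (128.3716583251953, 168.4901580810547), 87.77682495117188)
[-0.05629374  0.48336093 -0.05032612  1.76847146  0.03050265  0.88423468
  1.41627405]
t 10.6 pos [577.6  -5.8 196. ] yaw 178.02 row [  3.12 -23.94   3.56] turn 38.02 F [2.2 0.3 4. ] open 55.4
t 10.6 pos [577.6  -5.8 196. ] yaw 178.02 row [  3.12 -23.94   3.56] turn -21.98 F [2.2 0.3 4. ] open 55.4
t 10.6 pos [577.6  -5.8 196. ] yaw 178.02 row [  3.12 -23.94   3.56] turn -81.98 F [2.2 0.3 4. ] open 55.4
```

Request:
send_rows --commands '[[[0.6, -4.5, 0], 2], [[1.2, -9, 1], 4], [[1.8, -13.5, 2], 8], [[2.4, -18, 3], 8], [[2.8, -21.5, 3.5], 8], [[3, -23, 3.6], 8], [[3.1, -23.9, 3.6], 8], [[3.1, -23.9, 3.6], 8], [[3.1, -23.9, 3.6], 8], [[3.1, -23.9, 3.6], 8]]' --claw 8.5

```text
t: 11.6
tool_pos: [537.5, -242.1, 154.1]
ee_rot: [0.0, 0.086, 0.996, 0.0]
wrist_force: [0.7, -0.6, -0.2]
opening: 85.0
finger_force: 0.0
```

```bash
python3 -c "
from h import *
c=snap('wrist','w5'); go((538.4,-244,45),170)
a=np.radians(-40)
for p in [(80,0,38),(-40,69.3,38),(-40,-69.3,38),(0,0,78)]: print(proj(c,(538.6+p[0]*np.cos(a)-p[1]*np.sin(a),-244+p[0]*np.sin(a)+p[1]*np.cos(a),p[2])).round(1))"
```

```text
t 11.65 pos [ 537.4 -242.3  154. ] yaw 170.15 row [-0.12 -0.16 10.9 ] turn 0.15 F [ 0.9 -0.6  0.1] open 85.1
[265.2 321.6]
[425.6 236.7]
[257.2 137.9]
[315.6 253.3]
```

View pics/w5.png

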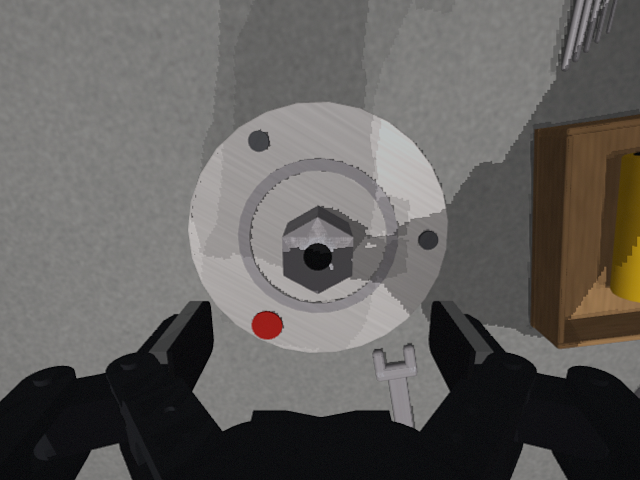

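The wrist view shows the red spot at (267,324.5), the left stem at (428,240), the right stem at (259,141) and the boss hole at (318,257). Two boss flats already face the fingers.

```bash
python3 -c "
from h import *
c=load('w5')
fit(S,[px(c,267,324.5,h=38),px(c,428,240,h=38),px(c,259,141,h=38)]);print(px(c,318,257,h=78))
go((539,-243,47),170)"
```

```text
fit xy 541.2 -243.0 yaw -40.02 res [0.2 0.6 0.5]
[ 541.25764997 -242.93631948   78.        ]
t 11.65 pos [ 537.4 -242.3  154. ] yaw 170.15 row [-0.17 -0.05 10.7 ] turn 0.15 F [ 0.9 -0.6  0.1] open 85.1
```

Request:
send_rows --commands '[[[-0.2, -0.1, 3], 0.1], [[-0.2, -0.1, 6], 0.1], [[-0.2, -0.1, 8.5], 0.1], [[-0.2, -0.1, 10], 0.1], [[-0.2, -0.1, 10.7], 0.1], [[-0.2, -0.1, 10.7], 0.1], [[-0.2, -0.1, 10.7], 0.1]]'

```text
t: 12.35
tool_pos: [539.2, -245.1, 47.7]
ee_rot: [0.001, 0.088, 0.996, -0.0]
wrist_force: [0.8, -0.1, 1.0]
opening: 85.2
finger_force: 0.0
```

Request:
send_rows --commands '[[[0, 0, 0], 0], [[0, 0, 0], 0], [[0, 0, 0], 0], [[0, 0, 0], 0], [[0, 0, 0], 0], [[0, 0, 0], 0], [[0, 0, 0], 0], [[0, 0, 0], 0]]' --claw 3.5 --grip_force 80

```text
t: 13.15
tool_pos: [539.1, -245.6, 47.6]
ee_rot: [0.001, 0.088, 0.996, -0.0]
wrist_force: [-0.8, -1.8, 7.8]
opening: 43.1
finger_force: 80.2
```

Request:
send_rows --commands '[[[0, 0, -0.2], 0], [[0, 0, -0.5], 0], [[0, 0, -1], 0], [[0, 0, -2], 0], [[0, 0, -4], 0], [[0, 0, -6], 0], [[0, 0, -8], 0], [[0, 0, -9], 0], [[0, 0, -9], 0], [[0, 0, -9], 0]]'

```text
t: 14.15
tool_pos: [538.4, -244.8, 136.4]
ee_rot: [-0.0, 0.088, 0.996, 0.0]
wrist_force: [0.5, 0.4, -6.4]
opening: 42.5
finger_force: 82.6
```

```bash
python3 -c "
from h import *
c=snap('wrist','w6')
cv2.imwrite('pics/w6c.png',cv2.resize(c['frame'][:,:,::-1],(480,360)))
go((588.5,291.7,137),232)"
```

```text
t 14.2 pos [ 538.2 -244.8  136. ] yaw 169.94 row [ 4.42 53.7  -0.09] turn -62.06 F [-0.   0.2 -6.7] open 42.6
```

View pics/w6.png

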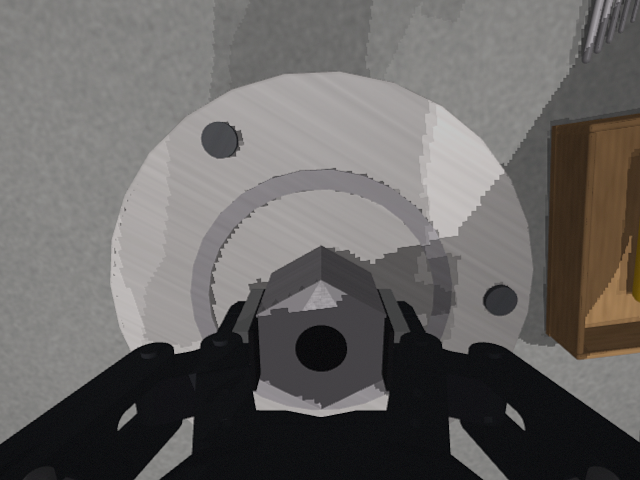

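The stage is held. The boss hole is at (321,348), the left stem at (500.5,300) and the right stem at (220,140).

```bash
python3 -c "
from h import *
c=load('w6')
h=38+136.2-47.6
fit([S[1],S[2]],[px(c,500.5,300,h=h),px(c,220,140,h=h)])
fit([S[1],S[2],(0,0)],[px(c,500.5,300,h=h),px(c,220,140,h=h),px(c,321,348,h=h+40)])
m=np.zeros((480,640),bool); m[80:160,260:420]=1;m[180:260,130:185]=1; m[240:330,460:520]=1
P=cloud(c,m); P=P[abs(P[:,2]-h)<15]; A=np.c_[P[:,:2]-[538,-245],np.ones(len(P))]; print(np.linalg.lstsq(A,P[:,2],rcond=None)[0],h)
"
```

```text
fit xy 540.6 -243.0 yaw -39.91 res [1.2 1.2]
fit xy 540.5 -243.3 yaw -40.0 res [1.4 1.  0.4]
[5.02889973e-03 4.01765341e-03 1.27763239e+02] 126.6
```

Request:
send_rows --commands '[[[0.1, 1.3, 0], -2], [[0.3, 4, 0], -6], [[0.7, 8, 0], -11], [[1, 12, 0], -16], [[1.3, 16, 0], -21], [[1.6, 20, 0], -26], [[2, 24, 0], -31], [[2.3, 28, 0], -36], [[2.6, 32, 0], -41], [[3, 36, 0], -46], [[3.3, 40, 0], -51], [[3.6, 44, 0], -56], [[3.9, 47.5, 0], -60], [[4.2, 50.5, 0], -62.2], [[4.3, 52.5, 0], -62.2], [[4.4, 53.4, 0], -62.2], [[4.4, 53.6, 0], -62.2], [[4.4, 53.6, 0], -62.2], [[4.4, 53.6, 0], -62.2]]'

```text
t: 16.1
tool_pos: [589.1, 289.1, 136.7]
ee_rot: [-0.0, -0.439, 0.898, -0.0]
wrist_force: [0.4, -0.7, -5.6]
opening: 43.1
finger_force: 82.5
```

```bash
python3 -c "
from h import *
go((588.5,291.1,85),232.1)
c=snap('side','s7'); 
cv2.imwrite('pics/s7c.png',cv2.resize(c['frame'][110:260,150:350,::-1],(800,600),interpolation=cv2.INTER_CUBIC))"
```

```text
t 16.1 pos [589.1 289.1 136.7] yaw -127.92 row [-0.12  0.17  5.17] turn -0.02 F [ 0.4 -0.7 -5.6] open 43.1
```

View pics/s7c.png

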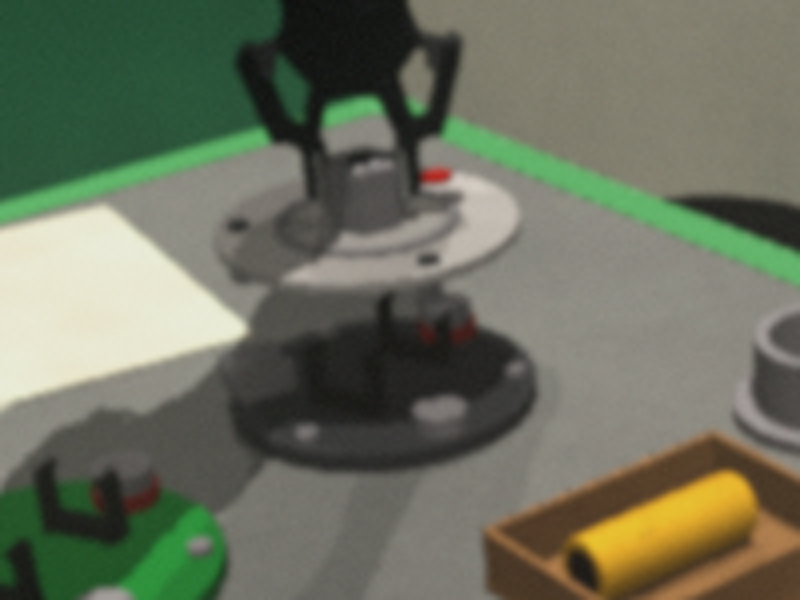

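The side view shows the stage held level over the base, with its red spot above the red cone. I'll correct by 2 mm and lower it.

Request:
send_rows --commands '[[[-0.1, 0.2, 1], 0], [[-0.1, 0.2, 2.2], 0], [[-0.1, 0.2, 3.5], 0], [[-0.1, 0.2, 4.4], 0], [[-0.1, 0.2, 4.7], 0], [[-0.1, 0.2, 4.7], 0], [[-0.1, 0.2, 4.7], 0], [[-0.1, 0.2, 4.7], 0]]'

```text
t: 16.95
tool_pos: [588.3, 292.6, 90.3]
ee_rot: [0.0, -0.439, 0.898, -0.0]
wrist_force: [-0.3, -0.2, -6.2]
opening: 42.5
finger_force: 82.6
```

```bash
python3 -c "
from h import *
go((588.5,291.1,80),232.1)
c=snap('top','t8');f=c['frame'].astype(int)
a=np.radians(22.2)
q=(588.5+80*np.cos(a),291.1+80*np.sin(a),38+28+14); 
m=(f[...,0]>f[...,1]+70)&(f[...,0]>f[...,2]+70); m[260:]=0; m[:,230:]=0
v,u=np.nonzero(m); print('pred red',proj(c,q),'seen',u.mean(),v.mean(),len(u))
"
```

```text
t 16.95 pos [588.3 292.6  90.3] yaw -127.86 row [ 0.11 -0.11  1.03] turn 0.04 F [-0.3 -0.2 -6.2] open 42.5
pred red [149.33316185 211.89399625] seen nan nan 0<string>:8: RuntimeWarning: Mean of empty slice.
  ret = ret.dtype.type(ret / rcount)
```

Request:
send_rows --commands '[[[0.1, -0.1, 0.2], 0], [[0.1, -0.1, 0.4], 0], [[0.1, -0.1, 0.6], 0], [[0.1, -0.1, 0.8], 0], [[0.1, -0.1, 0.9], 0], [[0.1, -0.1, 0.9], 0]]'

```text
t: 17.6
tool_pos: [588.1, 291.1, 80.6]
ee_rot: [-0.0, -0.44, 0.898, -0.0]
wrist_force: [0.2, 0.2, -6.1]
opening: 42.7
finger_force: 82.6
```

Request:
send_rows --commands '[[[0, 0, 0.1], 0], [[0, 0, 0.2], 0], [[0, 0, 0.2], 0]]'

```text
t: 17.9
tool_pos: [588.1, 291.1, 78.6]
ee_rot: [-0.0, -0.44, 0.898, -0.0]
wrist_force: [0.8, -1.2, -6.6]
opening: 42.6
finger_force: 82.6
```

Request:
send_rows --commands '[[[0, 0, 0.1], 0], [[0, 0, 0.1], 0]]'

```text
t: 18.1
tool_pos: [588.4, 291.1, 77.8]
ee_rot: [0.0, -0.439, 0.898, -0.0]
wrist_force: [0.9, 0.8, -4.7]
opening: 42.9
finger_force: 82.8
```

Request:
send_rows --commands '[[[0, 0, 0.1], 0], [[0, 0, 0.1], 0]]'

```text
t: 18.3
tool_pos: [588.7, 291.1, 77.0]
ee_rot: [0.001, -0.439, 0.898, -0.0]
wrist_force: [3.4, -0.7, -3.5]
opening: 42.9
finger_force: 83.1
```

Contact: the cone is pushing the stage towards +x. I'll give way about 1.5 mm and continue down.

Request:
send_rows --commands '[[[-0.1, -0.1, 0], 0], [[-0.1, -0.1, 0.1], 0], [[-0.1, -0.1, 0.1], 0]]'

```text
t: 18.6
tool_pos: [589.9, 291.2, 76.2]
ee_rot: [0.0, -0.439, 0.898, -0.0]
wrist_force: [0.1, -1.9, 2.0]
opening: 42.9
finger_force: 83.9
```

Request:
send_rows --commands '[[[0, 0, 0.1], 0], [[0, 0, 0.1], 0]]'

```text
t: 18.8
tool_pos: [590.0, 291.3, 76.0]
ee_rot: [0.0, -0.439, 0.898, -0.0]
wrist_force: [-4.0, -5.2, 15.6]
opening: 42.8
finger_force: 85.6
```

Seated at z = 76.0, where 75.6 was expected. Releasing and retreating.

Request:
send_rows --commands '[[[0, 0, 0], 0], [[0, 0, 0], 0], [[0, 0, 0], 0], [[0, 0, 0], 0], [[0, 0, 0], 0], [[0, 0, 0], 0], [[0, 0, 0], 0]]' --claw 8.0

```text
t: 19.5
tool_pos: [589.6, 291.3, 74.8]
ee_rot: [-0.0, -0.439, 0.898, 0.0]
wrist_force: [-0.3, -0.5, -0.7]
opening: 80.0
finger_force: 0.0
```

Request:
send_rows --commands '[[[0, 0, -0.5], 0], [[0, 0, -2], 0], [[0, 0, -4], 0], [[0, 0, -7], 0], [[0, 0, -10], 0], [[0, 0, -12], 0], [[0, 0, -12], 0], [[0, 0, -12], 0]]'

```text
t: 20.3
tool_pos: [589.7, 291.3, 195.9]
ee_rot: [0.001, -0.439, 0.898, -0.0]
wrist_force: [0.2, 0.2, -0.4]
opening: 80.2
finger_force: 0.0
```

```bash
python3 -c "
from h import *
c=snap('wrist','w9'); go((588,291,200),232)
m=np.ones((480,640),bool); P=cloud(c,m); d=np.hypot(P[:,0]-589,P[:,1]-292)
P=P[(d<92)&(d>40)&(P[:,2]>55)&(P[:,2]<80)]; A=np.c_[P[:,:2]-[589,292],np.ones(len(P))]; k=np.linalg.lstsq(A,P[:,2],rcond=None)[0]; print('plane',k,len(P))
print(robot.sense()['finger_force'])"
```

```text
t 20.35 pos [589.4 291.2 195. ] yaw -127.86 row [ 0.1  0.1 -0.5] turn 0.14 F [-0.1 -0.2 -0.5] open 79.8
plane [3.56626374e-03 1.97493393e-03 6.75022751e+01] 36247
0.0
```

View pics/w9.png

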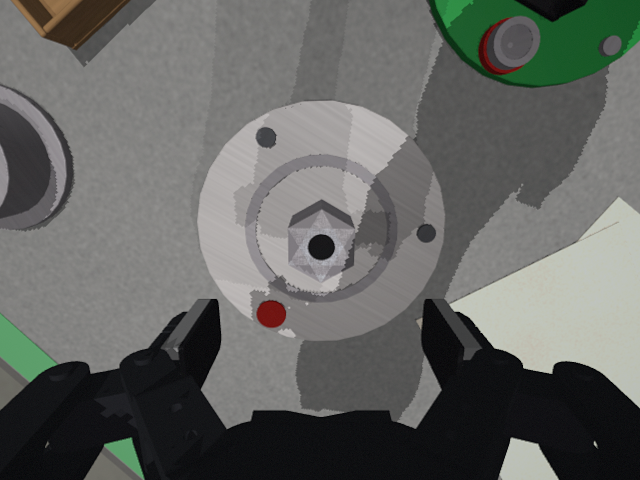

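The disc is level, with its top at about 66 mm after correcting the depth bias. The red foot is over the cone, and the gripper is clear. The bar was seen lying in the tray in the side view. Handing in.

```bash
python3 -c "
from h import *
c=load('w9'); fit(S,[px(c,271,314,h=66),px(c,426,233,h=66),px(c,266,137.5,h=66)])
print(robot.hand_in())"
```

```text
fit xy 591.3 294.1 yaw 21.58 res [0.7 0.6 0.4]
the job is handed in; nothing more can be done
None
```

I handed the job in at about 20 s of the 67 s allowed; the hand-in gave no verdict. By my last measurements the bar is lying in the tray, and the stage top is released and level on the base with its red foot in the red-ringed cone.

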